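# Put the two-tier cake stand together and lock its carrying knob

## Task

Put the two-tier cake stand together: the large tray goes down onto the post first, then the small tray on top of its column, and last the carrying knob, which goes over the T-shaped head of the post and is pressed down a little against the spring, turned a quarter turn either way and let go once it has snapped home and clamps both trays. Which way the head points you must see or feel for: turn the knob on it under light pressure until it drops over, work gently so that the china and the head are never knocked or forced, and leave the timer, the salt shaker and the spice jar where they stand.

Things in the scene. Friction and masses are not known exactly. Their poses are not given: they have to be found in the camera images.
- stand: cake stand without trays, fixed on the hob: round marble foot, 110 mm across, 14 mm thick, with an upright steel post. Origin: centre of the foot's underside, on the post's axis; z up. By height above the origin the post is 26 mm thick up to 72 mm, tapers to 20 mm at 77 mm, keeps that up to 104 mm, then has a 6 mm neck up to 116 mm and the T-shaped head up to 123 mm
- stand_seat (a point): on the post's axis, 26 mm above the stand's origin: top of the seat for the trays, a steel ring 44 mm across on a spring. It gives way straight down by 8 mm at most: it starts to give at 6 N (both trays together weigh about 5 N) and takes 2.5 N more per mm
- post_top (a point): on the post's axis, 123 mm above the stand's origin: very top of the head. The head is a cross bar 20 mm long, 7 mm wide and 7 mm tall (116 to 123 mm) with a rounded back and ends. The post does not turn, but its cross bar stands at no set angle: within 1.2 rad either way of the stand's x axis. This point shows the stand's x axis, NOT the bar's direction, which is not measured: look or feel
- large_tray: large tray, white china, 150 mm across, rim 10 mm high, about 320 g, upright on the worktop; from its middle rises a round hollow column 41 mm thick, 60 mm tall, with a round hole 29 mm wide right through. Origin: centre of the underside. Seated on the 26 mm part of the post, its underside is 26 mm above the stand's origin, on the spring seat
- large_tray_mid (a point): centre of the large tray's column, 30 mm above its underside and 30 mm below the column's top; z up along the hole
- small_tray: small tray, white china, 110 mm across, rim 10 mm high, about 180 g, upright on the worktop; from its middle rises a round hollow column 35 mm thick, 28 mm tall, with a round hole 24 mm wide right through (fits the 20 mm part of the post only). Origin: centre of the underside. Seated on top of the large tray's column, its underside is 86 mm, its column's top 114 mm above the stand's origin
- small_tray_mid (a point): centre of the small tray's column, 14 mm above its underside and 14 mm below the column's top; z up along the hole
- knob: carrying knob, 120 g, upright on the worktop: hollow steel cup 44 mm across, 35 mm tall, with a wooden grip bar above it on a 14 mm stem, 44 mm long (x axis), 16 mm wide (y), 22 mm tall, from 46 to 68 mm above the underside. Origin: centre of the underside. The bar lies parallel to the slot in the underside
- knob_slot (a point): centre of the slot in the knob's underside; x along it. The slot, 23 x 9.4 mm, goes through a plate 7 mm thick. When it is within about 0.12 rad of the head's cross bar (either way round) the knob drops 9 mm: from 123 mm above the stand's origin (resting on the head) to 114 mm (resting on the small tray's column)
- knob_bar (a point): centre of the knob's grip bar, 57 mm above its underside; x along the bar. Once dropped over the head and pressed 5 to 7 mm farther down (underside 109 to 107 mm above the stand's origin, 12 to 18 N of push) the knob turns either way; after a quarter turn (1.57, good to 0.15 rad) and let go it rises, the cross bar catches in a notch 2 mm deep and the underside stays at about 111 mm
- timer: bystander: red and white wind-up kitchen timer, 61 mm across, 52 mm tall; origin under its centre
- salt: bystander: glass salt shaker with a grey cap, 44 mm across, 90 mm tall; origin under its centre
- spice: bystander: spice jar with a red cap, 45 mm across, 106 mm tall; origin under its centre
There are look-alikes about, which are no part of the job. What is shaped like the knob but green is not meant.

How it is judged (in metres and radians):
On the way, in this order (a step that is already met when the one before it is completed fails the run):
1. the large tray is on the post, down on its seat (horizontal distance between large_tray_mid and stand below 0.003 m and angle between large_tray_mid's own z axis and vertical below 0.06 rad and z of large_tray_mid in the frame of stand between 0.053 and 0.0575 m), for 0.2 s.
2. the small tray is on the post, down on the large tray's column (all of step 1 and horizontal distance between small_tray_mid and stand below 0.003 m and angle between small_tray_mid's own z axis and vertical below 0.06 rad and z of small_tray_mid in the frame of stand between 0.097 and 0.1015 m), for 0.2 s.
At the end, for the whole second after the job is handed in: Large tray, small tray and knob sit on the post in this order, within 3 mm (knob 5 mm) of its axis, upright within 0.06 rad, at rest; the knob, let go, has snapped home: its underside is 109.5 to 112.3 mm above the stand's origin, so both trays are clamped 1.5 to 4.5 mm down on their spring (horizontal distance between each of large_tray_mid, small_tray_mid and stand below 0.003 m and angle between each of large_tray_mid, small_tray_mid, knob_bar's own z axis and vertical below 0.06 rad and horizontal distance between knob_bar and stand below 0.005 m and z of large_tray_mid in the frame of stand between 0.0515 and 0.0545 m and z of small_tray_mid in the frame of stand between 0.0955 and 0.0985 m and z of knob_bar in the frame of stand between 0.1665 and 0.1693 m and linear speed of each of large_tray, small_tray, knob below 0.01 m/s); the robot touches nothing.
It fails at once if a tray or the stand is knocked or forced: a tray is pressed on the stand with more than 40 N (contact force between any of large_tray, small_tray and stand above 40 N).
It fails at once if the knob is forced: it is pressed on the post's head with more than 40 N (contact force between knob and stand above 40 N).
It fails at once if the timer, the salt shaker or the spice jar is moved by more than 20 mm (distance of any of timer, salt, spice from where it was at the start of the episode above 0.02 m).
It also fails if it takes over 72 s, if anything falls off the work surface, if the arm or the gripper's body presses on something with over 40 N, if the wrist force passes 120 N, or if a joint passes its speed limit or range.

## Robot

A 6-joint arm with a two-finger parallel gripper is mounted at the origin on a cart in front of the work surface, level with it; the furniture and walls round the work are solid. World frame = base frame: x ahead of the robot, y to its left, z up, the work surface at z = 0. Lengths are in mm, angles in rad, forces in N, time in s.
With the tool pointing down it reaches from about 300 to 775 mm from the base axis. Payload 14.6 kg.
Tool frame: the origin (TCP) lies at the very end of the fingers, on their centre line; the grasp point (between the pads) lies 19 mm behind it; z points along the fingers, y is the line along which they close (so a half turn about z gives the same grasp; the last joint's range is limited). The gripper opens to 94 mm and grips with 3 to 60 N. Pads are 16 mm wide; open, the fingers measure 119 mm over their backs; the gripper's body (75 mm by 177 mm) begins 78 mm behind the grasp point.
Start: joints at [-1.199, 0.3, 1.521, -0, 1.321, -0.067], TCP at [233.661, -497.887, 205.446] pointing down, gripper open.
Joint ranges: [-3.03, 3.03], [-0.79, 2.21], [0.23, 2.52], [-1.04, 4.18], [0, 3.07], [-2.55, 2.55]. Speed limits (rad/s): [2.22, 2.22, 2.57, 3.14, 3.14, 3.14].

## Interface

Orientations are given as [roll, pitch, yaw] about the fixed x, y, z axes, in that order (R = Rz(yaw) Ry(pitch) Rx(roll)).
In Python, from cell import manip, eyes, ticket gives the robot as it stands. The module is installed in compiled form; this text tells all that it offers.
- The arm moves only by the tool arm_command, never from a script. Its argument "plan" is a list of rows, each a list of 5 numbers: the opening, from -1 (shut) to 1 (fully open), then the shift along the tool's x, y, z in m, then the turn about the tool's z in rad. In form: [[jaw, dx, dy, dz, roll], ...]. A call has 1 to 20 rows; each row shifts and turns the commanded pose from where the row before left it, along the tool's axes as they then stand; what a row does not reach is not made up. A row lasts 1/8 s, in which the tool goes at most 62.5 mm and 10.7 degrees, less where a joint would pass 70% of its speed; a pose out of reach is approached as far as the arm can. A call is refused whole if a number of a shift passes 0.0625 or a number of a turn 0.188, either way. A call with a gripper value outside its range is refused whole. The fingers move at their own pace and stop on an object; "newtons" is the grip in N (left out, the last holds). Time passes only in rows, so rows that do not move let the fingers close. It gives the time, the measured TCP pose, the force, the opening and the grip force at its end, in the units of the state.
- manip.read_state(): the state, without advancing time (a new reading comes with each control period).
- eyes.camera(name): name is "side" or "top" or "wrist"; returns a dict with "img" (480x640x3 uint8, blue, green, red), "z_map" (480x640 float32, mm along the optical axis (not along the pixel's ray), 0 where there is no reading), "fx", "fy", "cx", "cy" (pixels), "eye" and "orientation" of the camera in the world. Camera axes: x right, y down, z forward; pixel columns grow to the right and rows downward; lengths in mm; the calibration is good to about 2 mm. A picture is of the moment at which its call begins.
- ticket.sign_off(): hands the job in; it is judged then, once.
The state is a dict: "clock": time; "joints": joint angles; "qd": joint speeds; "effort": joint torques, N m; "eef_pos": TCP position; "eef_rot": TCP orientation; "wrist_force": force on the tool from outside, world axes, zero at the start; "moment": the same for the moment, N m; "finger_gap": finger opening in mm; "finger_force": force on a finger pad.
Only numpy, scipy, OpenCV 4.12 (cv2) and the standard library are available. Lean on these libraries where they do the work, as an engineer would, in place of code of your own. Each camera call takes 0.05 s, during which the arm holds its last target. There are 200 camera calls.

## Working session

There is one attempt and no reset: what is moved stays moved. The work goes in short steps, Python scripts to look and compute and a tool call to move; the robot and the scene stay as the last step left them, time stands still between calls to the robot, and variables do not carry over. Pictures are saved under pics/ and viewed, at most 10 in all, crops included, and the job is handed in when it is done.

Besides the shell and the picture viewer there is one more tool, called as name(argument=value, ...), one argument or row to a line, values as JSON. arm_command: Moves the arm, as the interface text tells. Its arguments: {"type":"object","properties":{"plan":{"type":"array"},"newtons":{"type":"number"}},"required":["plan"]}

```bash
mkdir -p pics; cat > h.py <<'E'
import numpy as np, cv2
from scipy.spatial.transform import Rotation as R
from cell import manip, eyes, ticket
def cam(n):
    c=eyes.camera(n); return c
def rot(c):
    o=np.array(c["orientation"],float)
    return o if o.shape==(3,3) else R.from_euler('xyz',o).as_matrix()
def cloud(c):
    z=c["z_map"].astype(float); v,u=np.mgrid[0:480,0:640]
    p=np.stack([(u-c["cx"])/c["fx"]*z,(v-c["cy"])/c["fy"]*z,z],-1)
    w=p@rot(c).T+np.array(c["eye"]); w[z==0]=np.nan; return w
def ray(c,u,v,h):
    d=rot(c)@np.array([(u-c["cx"])/c["fx"],(v-c["cy"])/c["fy"],1]); e=np.array(c["eye"],float)
    return e+d*(h-e[2])/d[2]
E
python3 - <<'E'
from h import *
s=manip.read_state(); print(s)
ims=[]
for n in ["top","side"]:
    c=cam(n); cv2.imwrite(f"pics/{n}0.png",c["img"]); np.savez(f"{n}0.npz",**c); print(n,c["eye"],c["orientation"],c["fx"],c["cx"],c["cy"])
E
```

```text
{'clock': 0.0, 'joints': array([-1.19859333e+00,  3.00455636e-01,  1.52159085e+00,  5.53161967e-06,
        1.32066319e+00, -6.65801945e-02]), 'qd': array([-1.81628104e-04, -1.56593707e-03, -2.35698666e-05, -2.13243052e-04,
        4.48101538e-04,  8.99753538e-04]), 'effort': array([-2.51221878e-03, -5.31807017e+01, -3.52741027e+01,  7.06613087e-02,
        2.43224110e-02, -1.46522680e-04]), 'eef_pos': array([ 233.57588824, -497.65417553,  204.89066948]), 'eef_rot': array([-3.14047846e+00, -7.96625680e-05,  4.38781780e-01]), 'wrist_force': array([ 0.02233881, -0.12869928, -0.18847238]), 'moment': array([ 0.00717586, -0.01643418,  0.03670387]), 'finger_force': 0.0, 'finger_gap': 94.0220169843384}
top [ 449.08892211   23.42889356 1084.31031944] [-3.01864436 -0.01045645 -1.5514839 ] 480.5684237198173 310.05475871848535 244.20896255263463
side [ 516.34778242 -610.97886566  678.30795232] [-2.30492277e+00 -1.74101045e-03 -9.35482830e-02] 472.76561777942203 319.7551716160146 233.03548800362685
```

View pics/top0.png

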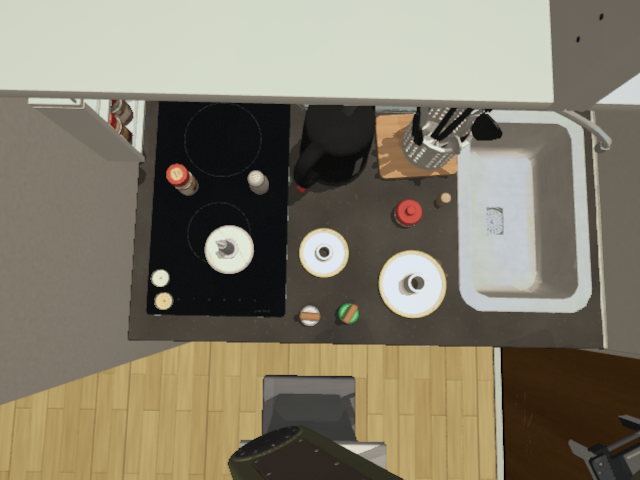

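View pics/side0.png

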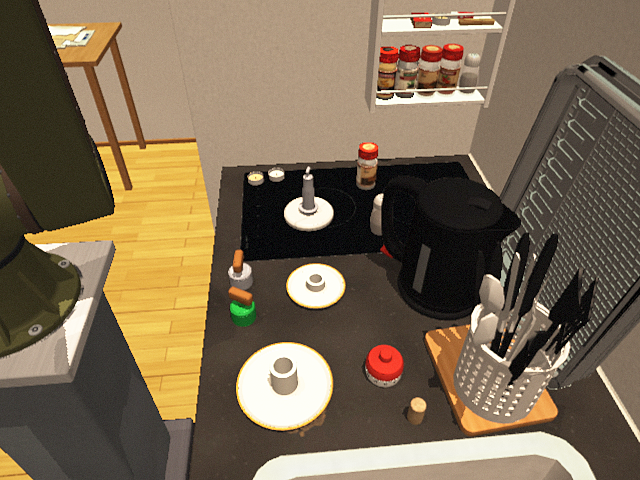

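Top view: stand foot (229,249), small tray (324,252), large tray (413,284), knob with a brown bar on a grey cup (310,316). Look-alike: the green-cupped knob at (349,314). Bystanders: timer (408,213), salt (258,182), spice (180,177). In the side view the real knob is at (239,272), the green one at (242,308).

```bash
python3 - <<'E'
from h import *
c=dict(np.load("top0.npz")); w=cloud(c); img=c["img"]
hsv=cv2.cvtColor(img,cv2.COLOR_BGR2HSV); 
def reg(name,u,v,r,zlo,zhi):
    P=w[v-r:v+r,u-r:u+r].reshape(-1,3); P=P[(P[:,2]>zlo)&(P[:,2]<zhi)]
    (cx,cy),rad=cv2.minEnclosingCircle(P[:,:2].astype(np.float32))
    print(name,len(P),"med",np.median(P,0).round(1),"circ",round(cx,1),round(cy,1),round(rad,1))
reg("foot",229,249,35,8,20); reg("posttop",225,243,20,100,135)
reg("Lrim",413,284,42,3,18); reg("Lcol",413,284,25,52,68)
reg("Srim",324,252,32,3,18); reg("Scol",324,252,18,22,34)
reg("knobbar",310,316,16,60,75); reg("greenbar",349,314,16,60,75)
for n,u,v in (("salt",258,182),("spice",180,177),("timer",408,213),("kettle",338,145)): 
    P=w[v-25:v+25,u-25:u+25].reshape(-1,3); print(n,w[v,u].round(0),np.nanmax(P[:,2]).round(0))
P=w[60:95,100:540].reshape(-1,3);print("cabinet",np.nanmin(P,0),np.nanmax(P,0))
# ellipses from white masks
m=((hsv[...,1]<40)&(hsv[...,2]>180)).astype(np.uint8)
for k in cv2.findContours(m,cv2.RETR_EXTERNAL,cv2.CHAIN_APPROX_NONE)[0]:
    if 300<cv2.contourArea(k)<8000:
        e=cv2.fitEllipse(k); print(e, ray(c,*e[0],10).round(1))
P=w[300:335,292:330]; b=(hsv[300:335,292:330,0]<20)&(hsv[300:335,292:330,1]>90)&(P[...,2]>50)
print("knob bar rect",cv2.minAreaRect(P[b][:,:2].astype(np.float32)),np.median(P[b],0))
v=np.vstack([img[205:285,190:270],img[275:355,270:350],img[275:355,310:390]])
cv2.imwrite("pics/crop1.png",cv2.resize(np.hstack([img[205:285,190:270],img[275:355,290:370]]),None,fx=5,fy=5,interpolation=cv2.INTER_CUBIC))
E
```

```text
foot 1317 med [565.5 192.2  17.5] circ 565.1 199.1 107.0
posttop 86 med [564.4 193.7 112.2] circ 565.6 195.3 9.9
Lrim 3193 med [ 496.3 -213.9    6.3] circ 498.5 -216.0 128.0
Lcol 170 med [ 497.4 -215.4   59.1] circ 497.7 -215.9 20.8
Srim 1788 med [563.8 -15.5   6.7] circ 565.9 -13.4 93.6
Scol 106 med [564.2 -17.4  27.8] circ 563.7 -16.7 17.5
knobbar 154 med [423.5  12.5  67.5] circ 423.5 12.5 21.3
greenbar 157 med [429.4 -71.4  67.5] circ 430.2 -71.7 21.7
salt [702. 128.  90.] 97.0
spice [703. 286. 116.] 116.0
timer [ 650. -198.   52.] 56.0
kettle [746. -32. 213.] 221.0
cabinet [ 636.25737495 -190.18022674  659.14043193] [678.57378014 216.9402686  667.81979038]
((498.4492492675781, 415.54962158203125), (4.313319206237793, 216.98214721679688), 178.4484100341797) [ 216.6 -400.5   10. ]
((412.0224304199219, 283.76788330078125), (61.522884368896484, 63.254791259765625), 138.8533172607422) [ 497.7 -214.8   10. ]
((323.35626220703125, 252.40792846679688), (43.858604431152344, 44.14744567871094), 106.01449584960938) [564.1 -15.5  10. ]
((228.9200897216797, 249.0127410888672), (46.18438720703125, 46.829132080078125), 67.30078125) [567.4 196.7  10. ]
((136.26663208007812, 121.47956848144531), (15.455501556396484, 53.4024772644043), 179.16464233398438) [860.2 422.9  10. ]
((625.7858276367188, 92.9002456665039), (24.818754196166992, 47.180484771728516), 64.38084411621094) [ 957.3 -723.6   10. ]
knob bar rect ((423.8863830566406, 12.469809532165527), (42.338871002197266, 14.187959671020508), 85.95874786376953) [423.68551435  12.51596634  67.7792408 ]
```

View pics/crop1.png

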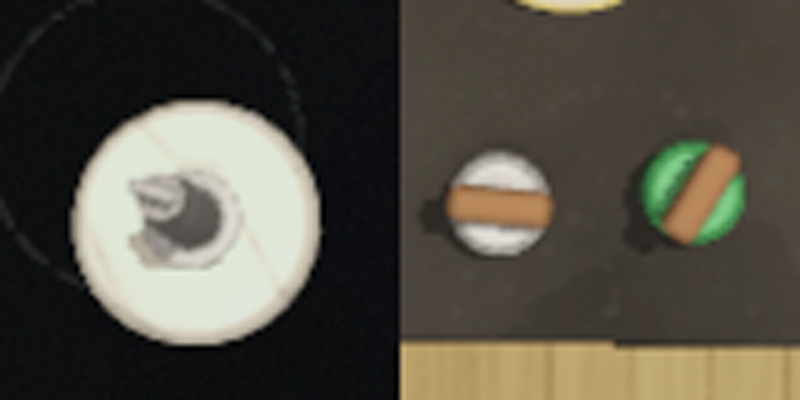

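The crop confirms the choice: the grey-cupped knob, bar about 86° from x, at world (423.7, 12.5); the other knob is green. Large tray (497.7,-215.3), small tray (564,-16), post about (566,195.5). Heights and sizes agree with the description.

arm_command(
  plan=[
    [1,0.045,-0.018,0.007,0],
    [1,0.045,-0.018,0.007,0],
    [1,0.045,-0.018,0.007,0],
    [1,0.045,-0.018,0.007,0],
    [1,0.045,-0.018,0.007,0],
    [1,0.045,-0.018,0.007,0],
    [1,0.045,-0.018,0.007,0],
    [1,0.045,-0.018,0.007,0],
    [1,0,0,0,0],
  ],
  newtons=20,
)

```text
clock: 1.23
eef_pos: [499.4, -212.3, 148.5]
eef_rot: [-3.14, 0.001, 0.442]
wrist_force: [-0.8, 0.4, 1.2]
finger_gap: 93.8
finger_force: 0.0
```

```bash
cat >> h.py <<'E'
def go(x,y,z,yaw=None):
    s=manip.read_state(); M=R.from_euler('xyz',s["eef_rot"]).as_matrix(); d=M.T@(np.array([x,y,z])-s["eef_pos"])
    print("t",round(s["clock"],2),"pos",s["eef_pos"].round(1),"rot",s["eef_rot"].round(4),"F",s["wrist_force"].round(1),"gap",round(s["finger_gap"],1),"shift",d.round(1), "q6",s["joints"][5].round(2), "turn",None if yaw is None else round(s["eef_rot"][2]-yaw,3))
E
python3 - <<'E'
from h import *
c=cam("wrist"); w=cloud(c); print(c["eye"],c["orientation"],c["fx"])
np.savez("w1.npz",**c); cv2.imwrite("pics/w1.png",c["img"])
P=w.reshape(-1,3); P=P[(P[:,2]>54)&(P[:,2]<66)&(np.hypot(P[:,0]-497.7,P[:,1]+215.3)<35)]
print(len(P),cv2.minEnclosingCircle(P[:,:2].astype(np.float32)),np.median(P,0))
go(497.7,-215.3,22)
E
```

```text
[ 563.56090044 -181.54184588  327.29752195] [ 2.89051558e+00  2.87380921e-03 -1.12819445e+00] 391.43100187510703
1407 ((497.8904113769531, -214.6256866455078), 20.617277145385742) [ 498.38007015 -214.33751612   59.50294614]
t 1.27 pos [ 498.6 -213.6  148.8] rot [-3.1407e+00  8.0000e-04  4.4100e-01] F [ 0.7 -0.   1. ] gap 93.9 shift [ -1.4   1.2 126.8] q6 0.66 turn None
```

View pics/w1.png

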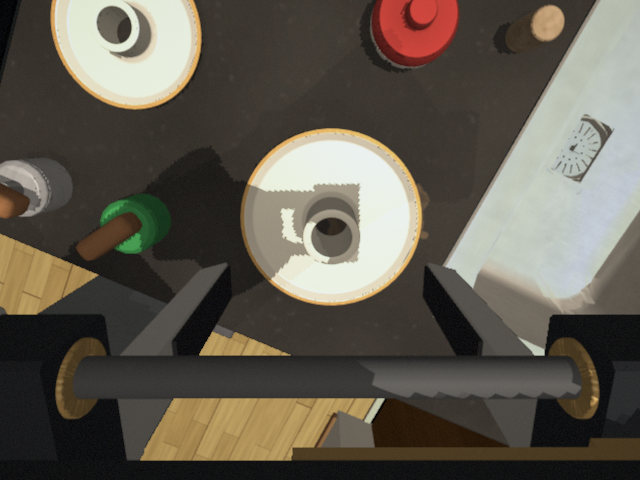

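The wrist picture shows the large tray's column at (330,235) between the fingers; measured (497.9,-214.6), agreeing with the top view.

arm_command(
  plan=[
    [1,-0.001,0.001,0.045,0],
    [1,0,0,0.045,0],
    [1,0,0,0.025,0],
    [1,0,0,0.009,0],
    [-0.4,0,0,0,0],
    [-0.4,0,0,0,0],
    [-0.4,0,0,0,0],
    [-0.4,0,0,0,0],
    [-0.4,0,0,0,0],
    [-0.4,0,0,0,0],
  ],
  newtons=25,
)

```text
clock: 2.52
eef_pos: [497.9, -215.9, 25.5]
eef_rot: [3.142, -0.0, 0.439]
wrist_force: [-0.4, 0.3, 1.0]
finger_gap: 40.8
finger_force: 25.0
```

```bash
python3 - <<'E'
from h import *
go(567,195.5,180)
c=cam("wrist"); w=cloud(c)
P=w.reshape(-1,3); P=P[(P[:,2]>54)&(P[:,2]<66)&(np.hypot(P[:,0]-497.7,P[:,1]+215.3)<30)]
print(len(P),cv2.minEnclosingCircle(P[:,:2].astype(np.float32)),np.median(P,0))
E
```

```text
t 2.52 pos [ 497.9 -215.9   25.5] rot [ 3.1415e+00 -1.0000e-04  4.3890e-01] F [-0.4  0.3  1. ] gap 40.8 shift [ 237.4 -343.1 -154.5] q6 0.66 turn None
5265 ((505.526611328125, -211.6024627685547), 28.663267135620117) [ 498.9132746  -214.59067573   59.478864  ]
```

arm_command(
  plan=[
    [-0.4,0,0,-0.015,0],
    [-0.4,0,0,-0.04,0],
    [-0.4,0,0,-0.05,0],
    [-0.4,0.007,-0.02,-0.04,0],
    [-0.4,0.0188,-0.049,-0.01,0],
    [-0.4,0.0188,-0.049,0,0],
    [-0.4,0.0188,-0.049,0,0],
    [-0.4,0.0188,-0.049,0,0],
    [-0.4,0.0188,-0.049,0,0],
    [-0.4,0.0188,-0.049,0,0],
    [-0.4,0.0118,-0.0295,0,0],
    [-0.4,0,0,0,0],
    [-0.4,0,0,0,0],
  ],
)

```text
clock: 4.2
eef_pos: [471.0, 150.6, 180.8]
eef_rot: [3.141, -0.0, 0.439]
wrist_force: [0.3, 0.4, -2.8]
finger_gap: 41.0
finger_force: 25.0
```

```bash
python3 - <<'E'
from h import *
go(566.2,195.6,180)
c=cam("wrist"); w=cloud(c); np.savez("w2.npz",**c)
P=w.reshape(-1,3); P=P[(P[:,2]>114)&(P[:,2]<130)&(np.hypot(P[:,0]-566,P[:,1]-195)<25)]
print(len(P),P.mean(0),cv2.minAreaRect(P[:,:2].astype(np.float32)))
for lo,hi,r in ((98,110,18),(28-8,34,30)):
    Q=w.reshape(-1,3); Q=Q[(Q[:,2]>lo)&(Q[:,2]<hi)&(np.hypot(Q[:,0]-566,Q[:,1]-195)<r)]; 
    if len(Q): print(lo,len(Q),cv2.minEnclosingCircle(Q[:,:2].astype(np.float32)))
m=(w[...,2]>114)&(w[...,2]<130)&(np.hypot(w[...,0]-566,w[...,1]-195)<25)
v,u=np.where(m); print(u.mean(),v.mean())
u0,v0=int(u.mean()),int(v.mean()); I=c["img"][max(0,v0-60):v0+60,max(0,u0-60):u0+60]
im=cv2.hconcat([cv2.resize(c["img"],(400,300)),cv2.resize(I,(400,300*I.shape[0]//I.shape[0]),interpolation=cv2.INTER_CUBIC)])
cv2.imwrite("pics/w2.png",im)
E
```

```text
t 4.2 pos [471.  150.6 180.8] rot [ 3.1414e+00 -1.0000e-04  4.3890e-01] F [ 0.3  0.4 -2.8] gap 41.0 shift [105.3  -0.3   0.8] q6 1.37 turn None
444 [566.072553   196.488287   126.67752087] ((566.45703125, 196.66998291015625), (19.654769897460938, 7.110291957855225), 73.95925903320312)
98 421 ((566.35791015625, 196.5748748779297), 9.957624435424805)
20 1119 ((566.0730590820312, 194.96511840820312), 29.537113189697266)
326.43918918918916 65.48423423423424
```

View pics/w2.png

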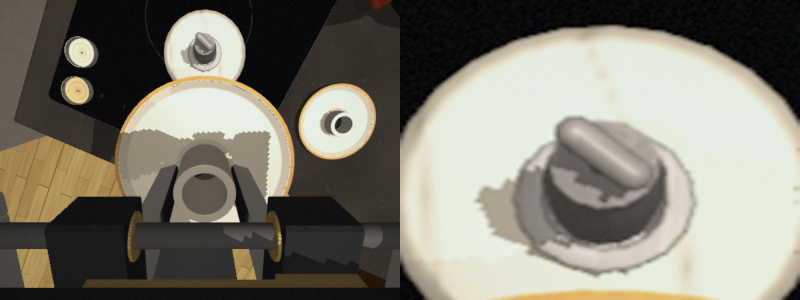

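The bar of the post's head is clear: direction about 74° (1.29 rad), 19.7×7.1 mm, at (566.4,196.6,126.7), so the hob is about 3.5 mm high. Now the column's offset in the hand.

```bash
python3 - <<'E'
from h import *
c=dict(np.load("w2.npz")); w=cloud(c); s=manip.read_state()
M=R.from_euler('xyz',s["eef_rot"]).as_matrix(); t=(w-s["eef_pos"])@M
m=(abs(w[...,2]-215.3)<4)&(np.hypot(t[...,0],t[...,1])<24)
P=t[m]
for k in (2,5,8): 
    q=P[abs(P[:,1])<k]; print(k,len(q),np.percentile(q[:,0],[0,1,99,100]).round(1),np.median(w[m][:,2]).round(1))
q=P[abs(P[:,1])<19]; inn=q[np.hypot(q[:,0],q[:,1])<19]; print("hole edges x", q[abs(q[:,1])<2][:,0].round(1)[::3])
print("y extents near x=12..18", P[(P[:,0]>14)&(P[:,0]<17)][:,1].min(),P[(P[:,0]>14)&(P[:,0]<17)][:,1].max())
E
```

```text
2 325 [-19.8 -19.3  21.   21.2] 214.8
5 818 [-19.9 -19.3  21.   21.3] 214.8
8 1349 [-19.9 -19.2  21.   21.3] 214.8
hole edges x [ 21.   20.8  21.2  20.5  21.   20.8  20.7  20.6  20.9  20.6  20.6  20.8
  20.9  20.2  20.6  20.3  19.8  19.7  19.9  19.7  19.5  19.4  19.3  19.1
  19.3  19.3  18.7  18.5  18.6  18.2  18.1  17.9  18.5  17.8  17.5  17.6
  17.5  16.9  17.4  16.8  17.   17.3  16.7  16.7  16.5  15.9  16.2  16.1
  16.3  15.7  15.4  15.6  15.1  14.9  15.4  15.5 -13.6 -13.9 -14.  -13.9
 -13.8 -14.2 -14.2 -13.9 -13.9 -14.  -14.3 -14.5 -14.3 -13.6 -14.  -13.9
 -14.5 -14.4 -14.8 -14.4 -14.9 -14.5 -14.9 -15.  -15.  -15.6 -16.1 -16.6
 -16.2 -15.3 -16.6 -16.2 -16.1 -17.1 -17.5 -17.  -16.8 -17.6 -17.3 -17.3
 -17.2 -17.8 -18.2 -17.6 -18.3 -18.6 -18.4 -18.9 -19.3 -18.7 -19.2 -19.3
 -19.3]
y extents near x=12..18 -16.53261832169404 13.989412684051734
```

arm_command(
  plan=[
    [-0.4,0.025,0,0,0],
    [-0.4,0.045,0,0,0],
    [-0.4,0.025,0,0,0],
    [-0.4,0.01,0,0,0],
    [-0.4,0,0,0.01,0],
    [-0.4,0,0,0.02,0],
    [-0.4,0,0,0.02,0],
    [-0.4,0,0,0.015,0],
    [-0.4,0,0,0.005,0],
    [-0.4,0,0,0,0],
  ],
)

```text
clock: 5.5
eef_pos: [566.1, 195.5, 110.6]
eef_rot: [-3.142, -0.0, 0.439]
wrist_force: [-0.1, -0.1, -2.4]
finger_gap: 40.9
finger_force: 25.0
```

```bash
python3 - <<'E'
from h import *
go(566.3,195.6,55)
E
```

```text
t 5.5 pos [566.1 195.5 110.6] rot [-3.1416e+00 -1.0000e-04  4.3870e-01] F [-0.1 -0.1 -2.4] gap 40.9 shift [ 0.2 -0.  55.6] q6 1.4 turn None
```

Bottom is at about 85; go over the taper in small rows.

arm_command(
  plan=[
    [-0.4,0,0,0.004,0],
    [-0.4,0,0,0.004,0],
    [-0.4,0,0,0.004,0],
    [-0.4,0,0,0.004,0],
    [-0.4,0,0,0,0],
  ],
)

```text
clock: 6.12
eef_pos: [566.0, 195.5, 94.0]
eef_rot: [-3.141, 0.001, 0.439]
wrist_force: [0.4, -0.4, -3.1]
finger_gap: 41.1
finger_force: 25.0
```

arm_command(
  plan=[
    [-0.4,0,0,0.008,0],
    [-0.4,0,0,0.01,0],
    [-0.4,0,0,0.01,0],
    [-0.4,0,0,0.005,0],
    [-0.4,0,0,0.003,0],
    [-0.4,0,0,0.001,0],
    [-0.4,0,0,0,0],
  ],
)

```text
clock: 7.0
eef_pos: [566.3, 195.6, 57.6]
eef_rot: [3.142, -0.0, 0.439]
wrist_force: [-0.0, 0.8, -2.5]
finger_gap: 41.0
finger_force: 25.0
```

arm_command(
  plan=[
    [-0.4,0,0,0.001,0],
    [-0.4,0,0,0.001,0],
    [-0.4,0,0,0,0],
  ],
)

```text
clock: 7.38
eef_pos: [566.4, 195.7, 56.0]
eef_rot: [3.141, -0.001, 0.439]
wrist_force: [-1.3, -0.5, 4.7]
finger_gap: 41.0
finger_force: 25.0
```

arm_command(
  plan=[
    [0.4,0,0,0,0],
    [0.4,0,0,0,0],
    [0.4,0,0,-0.01,0],
    [0.4,0,0,-0.04,0],
    [0.3,0,0,-0.05,0],
    [0.3,-0.006,0.012,-0.01,0],
    [0.3,-0.02,0.0415,0,0],
    [0.3,-0.024,0.05,0,0],
    [0.3,-0.024,0.05,0,0],
    [0.3,-0.018,0.0375,0,0],
    [0.3,0,0,0,0],
    [0.3,0,0,0,0],
  ],
)

```text
clock: 8.88
eef_pos: [563.8, -16.0, 165.2]
eef_rot: [-3.141, 0.0, 0.439]
wrist_force: [0.2, 0.6, -0.6]
finger_gap: 60.8
finger_force: 0.0
```

```bash
python3 - <<'E'
from h import *
go(564.0,-16.7,12)
c=cam("wrist"); w=cloud(c)
P=w.reshape(-1,3); P=P[(P[:,2]>23)&(P[:,2]<34)&(np.hypot(P[:,0]-564,P[:,1]+16.5)<28)]
print(len(P),cv2.minEnclosingCircle(P[:,:2].astype(np.float32)),np.median(P,0))
# tray rim by colour ray
c=cam("top"); w=cloud(c)
P=w.reshape(-1,3); P=P[(P[:,2]>80)&(P[:,2]<100)&(np.hypot(P[:,0]-566,P[:,1]-195)<28)]
print("large col on post",len(P),cv2.minEnclosingCircle(P[:,:2].astype(np.float32)),np.median(P,0))
E
```

```text
t 8.88 pos [563.8 -16.  165.2] rot [-3.1412e+00  3.0000e-04  4.3860e-01] F [ 0.2  0.6 -0.6] gap 60.8 shift [-1.000e-01  7.000e-01  1.532e+02] q6 1.04 turn None
776 ((564.0101928710938, -15.471365928649902), 17.597797393798828) [564.34563675 -15.01377371  27.49918567]
large col on post 207 ((566.0711669921875, 195.30116271972656), 20.756084442138672) [563.84403608 191.77115928  90.61733827]
```

arm_command(
  plan=[
    [0.3,0,0.0005,0.04,0],
    [0.3,0,0,0.05,0],
    [0.3,0,0,0.04,0],
    [0.3,0,0,0.015,0],
    [0.3,0,0,0.008,0],
    [0.3,0,0,0,0],
  ],
)

```text
clock: 9.72
eef_pos: [564.7, -16.7, 13.2]
eef_rot: [3.141, -0.001, 0.439]
wrist_force: [0.4, 0.1, 0.5]
finger_gap: 61.1
finger_force: 0.0
```

arm_command(
  plan=[
    [-0.5,0,0,0,0],
    [-0.5,0,0,0,0],
    [-0.5,0,0,0,0],
    [-0.5,0,0,0,0],
  ],
)

```text
clock: 10.22
eef_pos: [564.4, -16.9, 12.9]
eef_rot: [3.141, -0.001, 0.439]
wrist_force: [-1.3, 0.3, 5.3]
finger_gap: 34.2
finger_force: 25.0
```

arm_command(
  plan=[
    [-0.5,0,0,-0.01,0],
    [-0.5,0,0,-0.04,0],
    [-0.5,0,0,-0.05,0],
    [-0.5,0,0,-0.045,0],
    [-0.5,0.01,-0.02,-0.01,0],
    [-0.5,0.024,-0.05,0,0],
    [-0.5,0.024,-0.05,0,0],
    [-0.5,0.024,-0.05,0,0],
    [-0.5,0.01,-0.0215,0,0],
    [-0.5,0,0,0,0],
    [-0.5,0,0,0,0],
  ],
)

```text
clock: 11.6
eef_pos: [566.1, 194.8, 167.6]
eef_rot: [3.141, 0.0, 0.438]
wrist_force: [-0.9, 0.1, -1.8]
finger_gap: 33.7
finger_force: 25.0
```

```bash
python3 - <<'E'
from h import *
go(566.3,195.6,103)
s=manip.read_state(); c=cam("wrist"); w=cloud(c); cv2.imwrite("pics/w3.png",c["img"])
M=R.from_euler('xyz',s["eef_rot"]).as_matrix(); t=(w-s["eef_pos"])@M
m=(abs(w[...,2]-s["eef_pos"][2]-15)<4.5)&(np.hypot(t[...,0],t[...,1])<22); P=t[m]
for k in (2,5): q=P[abs(P[:,1])<k]; print(len(q),np.percentile(q[:,0],[0,1,99,100]).round(1),np.median(w[m][:,2]))
r=P[(P[:,0]>11)&(P[:,0]<14)]; print(r[:,1].min(),r[:,1].max())
E
```

```text
t 11.6 pos [566.1 194.8 167.6] rot [3.1415e+00 2.0000e-04 4.3840e-01] F [-0.9  0.1 -1.8] gap 33.7 shift [ 0.5 -0.6 64.6] q6 1.4 turn None
251 [-17.1 -16.8  17.7  17.8] 182.16316337286744
649 [-17.3 -16.8  17.6  17.8] 182.16316337286744
-14.544669681575558 12.366762147121559
```

View pics/w3.png

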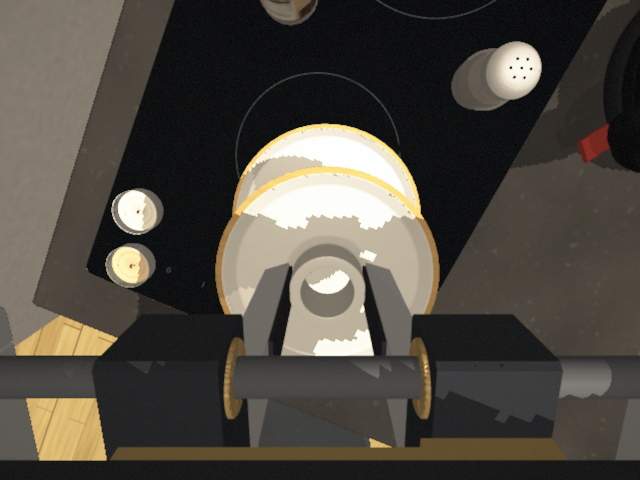

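The small tray is gripped centrally, column at (328,288), held above the large tray which sits on the post.

arm_command(
  plan=[
    [-0.5,0.0008,-0.0008,0.01,0],
    [-0.5,0,0,0.012,0],
    [-0.5,0,0,0.004,0],
    [-0.5,0,0,0.002,0],
    [-0.5,0,0,0.002,0],
    [-0.5,0,0,0.002,0],
    [-0.5,0,0,0,0],
  ],
)

```text
clock: 12.52
eef_pos: [566.5, 196.6, 135.4]
eef_rot: [3.142, 0.0, 0.439]
wrist_force: [0.8, 0.7, -1.1]
finger_gap: 34.4
finger_force: 25.0
```

arm_command(
  plan=[
    [-0.5,0,0,0.002,0],
    [-0.5,0,0,0.003,0],
    [-0.5,0,0,0.003,0],
    [-0.5,0,0,0.003,0],
    [-0.5,0,0,0.003,0],
    [-0.5,0,0,0,0],
  ],
)

```text
clock: 13.28
eef_pos: [566.4, 196.6, 121.2]
eef_rot: [-3.142, 0.0, 0.439]
wrist_force: [0.6, -0.6, -2.0]
finger_gap: 34.0
finger_force: 25.0
```

arm_command(
  plan=[
    [-0.5,-0.0003,0.0006,0.004,0],
    [-0.5,0,0,0.005,0],
    [-0.5,0,0,0.004,0],
    [-0.5,0,0,0.002,0],
    [-0.5,0,0,0.001,0],
    [-0.5,0,0,0,0],
  ],
)

```text
clock: 14.02
eef_pos: [566.5, 196.0, 105.5]
eef_rot: [3.142, 0.0, 0.439]
wrist_force: [-0.1, 0.3, -1.9]
finger_gap: 34.0
finger_force: 25.0
```

arm_command(
  plan=[
    [-0.5,0,0,0.001,0],
    [-0.5,0,0,0.001,0],
    [-0.5,0,0,0.001,0],
    [-0.5,0,0,0,0],
  ],
)

```text
clock: 14.52
eef_pos: [566.7, 196.0, 102.8]
eef_rot: [3.142, -0.001, 0.439]
wrist_force: [0.0, -0.6, 3.6]
finger_gap: 34.2
finger_force: 25.0
```

arm_command(
  plan=[
    [0.25,0,0,0,0],
    [0.25,0,0,0,0],
    [0.25,0,0,0,0],
    [0.25,0,0,-0.01,0],
    [0.25,0,0,-0.03,0],
    [0.25,0,0,-0.03,0],
    [0.2,-0.021,0.0105,0,0],
    [0.2,-0.042,0.021,0,0],
    [0.2,-0.0515,0.0265,0,0],
    [0.2,-0.0515,0.0265,0.01,0],
    [0.2,-0.0415,0.021,0.01,0],
    [0.2,0,0,0.01,-0.177],
    [0.2,0,0,0.01,-0.177],
    [0.2,0,0,0,-0.177],
    [0.2,0,0,0,-0.177],
    [0.2,0,0,0,-0.177],
    [0.2,0,0,0,-0.177],
    [0.2,0,0,0,0],
    [0.2,0,0,0,0],
  ],
)

```text
clock: 16.9
eef_pos: [423.6, 12.3, 132.8]
eef_rot: [3.141, -0.0, 1.497]
wrist_force: [0.3, 0.7, -0.7]
finger_gap: 56.2
finger_force: 0.0
```

```bash
python3 - <<'E'
from h import *
go(423.7,12.5,40,1.50)
c=cam("wrist"); w=cloud(c); hsv=cv2.cvtColor(c["img"],cv2.COLOR_BGR2HSV)
m=(abs(w[...,2]-67.5)<3)&(np.hypot(w[...,0]-424,w[...,1]-12.5)<35)
print("bar",m.sum(),cv2.minAreaRect(w[m][:,:2].astype(np.float32)))
c=cam("top"); w=cloud(c)
for lo,hi,r in ((109,125,24),):
    P=w.reshape(-1,3); P=P[(P[:,2]>lo)&(P[:,2]<hi)&(np.hypot(P[:,0]-566,P[:,1]-195.5)<r)]
    print("small col",len(P),cv2.minEnclosingCircle(P[:,:2].astype(np.float32)),np.median(P,0))
m=(abs(w[...,2]-125)<6)&(np.hypot(w[...,0]-566,w[...,1]-195.5)<14); print("head",cv2.minAreaRect(w[m][:,:2].astype(np.float32)))
m=(abs(w[...,2]-98)<7)&(np.hypot(w[...,0]-566,w[...,1]-195.5)<60);print("s rim",cv2.minEnclosingCircle(w[m][:,:2].astype(np.float32)))
E
```

```text
t 16.9 pos [423.6  12.3 132.8] rot [ 3.1412 -0.      1.4967] F [ 0.3  0.7 -0.7] gap 56.2 shift [ 0.2  0.1 92.8] q6 0.02 turn -0.003
bar 1301 ((423.11383056640625, 13.930901527404785), (41.714759826660156, 15.128697395324707), 85.38082885742188)
small col 182 ((565.5538940429688, 195.63059997558594), 17.57621192932129) [563.88181823 194.61907    118.36598718]
head ((566.0979614257812, 194.80860900878906), (27.45347785949707, 23.644615173339844), 13.103475570678711)
s rim ((566.1128540039062, 195.9357452392578), 55.5438346862793)
```

arm_command(
  plan=[
    [0.2,0.0004,0,0.03,0],
    [0.2,0,0,0.035,0],
    [0.2,0,0,0.02,0],
    [0.2,0,0,0.007,0],
    [-1,0,0,0,0],
    [-1,0,0,0,0],
    [-1,0,0,0,0],
    [-1,0,0,0,0],
    [-1,0,0,0,0],
  ],
  newtons=45,
)

```text
clock: 18.12
eef_pos: [423.7, 12.7, 40.6]
eef_rot: [3.141, -0.0, 1.501]
wrist_force: [1.4, -0.3, 0.2]
finger_gap: 16.1
finger_force: 45.0
```

```bash
python3 - <<'E'
from h import *
go(423.7,12.5,40,1.50)
E
```

```text
t 18.12 pos [423.7  12.7  40.6] rot [ 3.1412 -0.      1.5007] F [ 1.4 -0.3  0.2] gap 16.1 shift [-0.2  0.1  0.6] q6 0.01 turn 0.001
```

arm_command(
  plan=[
    [-1,0,0,-0.015,0],
    [-1,0,0,-0.04,0],
    [-1,0,0,-0.05,0],
    [-1,0.0195,0.013,-0.03,0],
    [-1,0.0385,0.026,-0.005,0],
    [-1,0.045,0.03,0,0],
    [-1,0.045,0.03,0,0],
    [-1,0.0345,0.023,0,0],
    [-1,0.01,0.007,0,0],
    [-1,0,0,0,0.105],
    [-1,0,0,0,0.105],
    [-1,0,0,0,0],
    [-1,0,0,0,0],
  ],
)

```text
clock: 19.75
eef_pos: [565.5, 195.3, 180.5]
eef_rot: [-3.142, 0.0, 1.293]
wrist_force: [-0.3, -0.1, -1.3]
finger_gap: 15.6
finger_force: 45.0
```

```bash
python3 - <<'E'
from h import *
go(566.2,195.7,172,1.29)
E
```

```text
t 19.75 pos [565.5 195.3 180.5] rot [-3.1415  0.      1.2928] F [-0.3 -0.1 -1.3] gap 15.6 shift [0.5 0.6 8.5] q6 0.55 turn 0.003
```

arm_command(
  plan=[
    [-1,0.0005,0.0006,0.005,0],
    [-1,0,0,0.004,0],
    [-1,0,0,0.002,0],
    [-1,0,0,0.001,0],
    [-1,0,0,0.001,0],
    [-1,0,0,0.001,0],
    [-1,0,0,0,0],
  ],
)

```text
clock: 20.62
eef_pos: [566.3, 196.0, 166.4]
eef_rot: [-3.141, 0.0, 1.291]
wrist_force: [-0.6, 0.5, -1.8]
finger_gap: 16.1
finger_force: 45.0
```

arm_command(
  plan=[
    [-1,0,0,0.001,0],
    [-1,0,0,0.001,0],
    [-1,0,0,0,0],
  ],
)

```text
clock: 21.0
eef_pos: [566.4, 196.0, 164.3]
eef_rot: [-3.141, 0.0, 1.291]
wrist_force: [-0.5, 0.1, -1.7]
finger_gap: 15.7
finger_force: 45.0
```

arm_command(
  plan=[
    [-1,0,0,0.001,0],
    [-1,0,0,0.001,0],
    [-1,0,0,0.001,0],
    [-1,0,0,0.001,0],
    [-1,0,0,0,0],
  ],
)

```text
clock: 21.62
eef_pos: [566.3, 196.0, 160.3]
eef_rot: [-3.141, 0.0, 1.291]
wrist_force: [-0.1, 0.2, -1.3]
finger_gap: 15.8
finger_force: 45.0
```

arm_command(
  plan=[
    [-1,0,0,0.001,0],
    [-1,0,0,0.001,0],
    [-1,0,0,0.001,0],
    [-1,0,0,0.001,0],
    [-1,0,0,0,0],
  ],
)

```text
clock: 22.25
eef_pos: [566.6, 196.1, 157.0]
eef_rot: [3.141, -0.001, 1.291]
wrist_force: [-0.7, 0.1, 5.4]
finger_gap: 15.9
finger_force: 45.0
```

arm_command(
  plan=[
    [-1,0,0,0.001,0],
    [-1,0,0,0.001,0],
    [-1,0,0,0.001,0],
    [-1,0,0,0.0005,0],
    [-1,0,0,0,0],
  ],
)

```text
clock: 22.88
eef_pos: [566.8, 196.2, 154.4]
eef_rot: [3.14, -0.001, 1.291]
wrist_force: [-1.9, -0.5, 13.6]
finger_gap: 15.8
finger_force: 45.0
```

arm_command(
  plan=[
    [-1,0,0,0,-0.1],
    [-1,0,0,0,-0.1],
    [-1,0,0,0,-0.1],
    [-1,0,0,0,0],
  ],
)

```text
clock: 23.38
eef_pos: [567.3, 196.3, 154.6]
eef_rot: [3.138, -0.001, 1.592]
wrist_force: [-0.4, -0.1, 11.6]
finger_gap: 15.7
finger_force: 45.0
```

```bash
python3 - <<'E'
from h import *
go(566.5,196,154.4,1.29+1.571)
s=manip.read_state(); print(s["moment"],s["wrist_force"])
E
```

```text
t 23.38 pos [567.3 196.3 154.6] rot [ 3.1383e+00 -8.0000e-04  1.5923e+00] F [-0.4 -0.1 11.6] gap 15.7 shift [-0.2 -0.8  0.2] q6 0.25 turn -1.269
[-0.00115812  0.05476047  0.06607464] [-0.3591693  -0.13470706 11.59682954]
```

arm_command(
  plan=[
    [-1,0,0,0.0007,-0.127],
    [-1,0,0,0,-0.127],
    [-1,0,0,0,-0.127],
    [-1,0,0,0,-0.127],
    [-1,0,0,0,-0.127],
    [-1,0,0,0,-0.127],
    [-1,0,0,0,-0.127],
    [-1,0,0,0,-0.127],
    [-1,0,0,0,-0.127],
    [-1,0,0,0,-0.127],
    [-1,0,0,0,0],
  ],
)

```text
clock: 24.75
eef_pos: [567.4, 196.3, 154.1]
eef_rot: [3.14, 0.003, 2.863]
wrist_force: [0.2, -0.2, 13.7]
finger_gap: 16.0
finger_force: 45.0
```

```bash
python3 - <<'E'
from h import *
go(566.3,195.8,154.4,1.29+1.571)
s=manip.read_state(); print(s["moment"],s["wrist_force"])
E
```

```text
t 24.75 pos [567.4 196.3 154.1] rot [3.1397 0.0033 2.8627] F [ 0.2 -0.2 13.7] gap 16.0 shift [ 0.9 -0.7 -0.3] q6 -1.02 turn 0.002
[-0.03469454 -0.09462861  0.079016  ] [ 0.19807257 -0.19245898 13.70027298]
```

arm_command(
  plan=[
    [-1,0,0,-0.001,0],
    [-1,0,0,-0.001,0],
    [-1,0,0,-0.001,0],
    [-1,0,0,-0.001,0],
    [-1,0,0,0,0],
  ],
)

```text
clock: 25.38
eef_pos: [566.8, 196.1, 156.6]
eef_rot: [3.141, 0.001, 2.861]
wrist_force: [3.3, 1.5, 4.0]
finger_gap: 15.4
finger_force: 45.0
```

arm_command(
  plan=[
    [-0.4,0,0,0,0],
    [-0.1,0,0,0,0],
    [0,0,0,0,0],
    [0,0,0,0,0],
    [0.1,0,0,-0.02,0],
    [0.1,0,0,-0.04,0],
    [0.1,0,0,-0.04,0],
    [0.1,-0.04,0,0,0],
    [0.1,-0.04,0,0,0],
    [0.1,-0.03,0,0,0],
    [0.1,0,0,0,0],
    [0.1,0,0,0,0],
  ],
)

```text
clock: 26.88
eef_pos: [671.6, 165.8, 256.1]
eef_rot: [-3.142, -0.0, 2.861]
wrist_force: [-0.7, -1.1, -0.0]
finger_gap: 51.1
finger_force: 0.0
```

```bash
python3 - <<'E'
from h import *
go(566,195.7,200)
for n in ("top","wrist"):
    c=cam(n); w=cloud(c); q=np.hypot(w[...,0]-566,w[...,1]-195.7)
    m=(q<30)&(abs(w[...,2]-182)<8); 
    if m.sum()>20: print(n,"bar",m.sum(),cv2.minAreaRect(w[m][:,:2].astype(np.float32)),"z",np.median(w[m][:,2]))
    m=(q<24)&(abs(w[...,2]-149)<6); 
    if m.sum()>20: print("cup top z",np.median(w[m][:,2]))
    m=(q>30)&(q<50)&(w[...,2]>80)&(w[...,2]<110); print("small floor",m.sum(),np.median(w[m][:,2]) if m.any() else 0)
c=cam("side"); cv2.imwrite("pics/s9.png",cv2.resize(c["img"][120:260,220:420],None,fx=4,fy=4,interpolation=cv2.INTER_CUBIC))
E
```

```text
t 26.88 pos [671.6 165.8 256.1] rot [-3.1416e+00 -4.0000e-04  2.8610e+00] F [-0.7 -1.1 -0. ] gap 51.1 shift [109.7  -0.5  56.2] q6 -1.1 turn None
small floor 0 0
wrist bar 1916 ((565.7199096679688, 196.4857177734375), (15.556355476379395, 43.201995849609375), 73.70616149902344) z 182.97649082990173
cup top z 150.09318433628175
small floor 7561 93.49913517219909
```

View pics/s9.png

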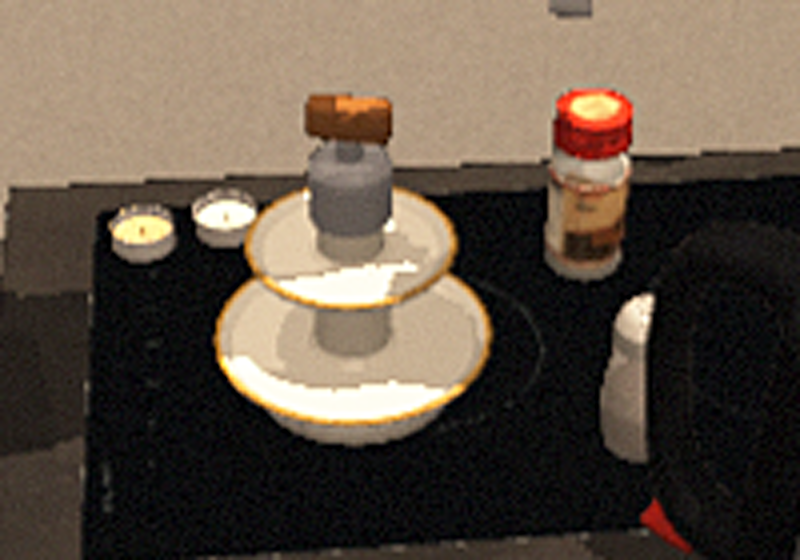

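The knob's bar is at right angles to the head (163.7° against 74°). Its top is 56.3 mm above the measured head, which puts the underside at about 111.3 mm, so it has snapped home. In the side view both trays sit level, with the knob at (348,160) above them. Handing in.

```bash
python3 -c "
from h import *
print(ticket.sign_off())"
```

```text
the job is handed in; nothing more can be done
None
```

The cake stand is assembled and handed in at about 27 s of the 72 s allowed: both trays are seated, and the knob is turned a quarter turn and locked with its underside at about 111 mm, though the sign-off returned no verdict.

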